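# Rotate the battery packs between charger, work light and label printer

### The job

Change the batteries round: the tall pack that has finished charging goes from the charger into the work light, the half-used middle pack now in the light goes into the label printer, and the printer's empty short pack goes into the charger. All three bays are full, but a pack can wait standing on the clear rubber pad meanwhile. Each pack must end upright and fully home in its bay; never let a pack fall over, and do not knock over the thread spool or the glue stick.

Things in the scene. Friction and masses are not known exactly. Their poses are not given: they have to be found in the camera images.
- tall_pack_mid (a point): Battery pack: black block with grey top plate, the tallest of three, with two grey seams round it; 66 mm long (own x), 46 mm wide (y), 84 mm high, about 0.38 kg. Upright, at the start in the charger's bay. Point: its centre, 42 mm above its underside; z up. Fits either way round. Grip it across the 46 mm width near the top; seated, 68 mm stand above the bay's rim.
- middle_pack_mid (a point): Battery pack: black block with grey top plate, the middle one of three, with one grey seam round it; 66 mm long (own x), 46 mm wide (y), 66 mm high, about 0.3 kg. Upright, at the start in the work light's bay. Point: its centre, 33 mm above its underside; z up. Fits either way round. Grip it across the 46 mm width near the top; seated, 50 mm stand above the bay's rim.
- short_pack_mid (a point): Battery pack: black block with grey top plate, the shortest of three, without a seam; 66 mm long (own x), 46 mm wide (y), 50 mm high, about 0.22 kg. Upright, at the start in the label printer's bay. Point: its centre, 25 mm above its underside; z up. Fits either way round. Grip it across the 46 mm width near the top; seated, 34 mm stand above the bay's rim.
- charger_bay (a point): Charger: low black box, grey strip with two small lamps, cord at the back. Fixed. Point: centre of its battery bay's floor, 8 mm above the desk; x along the bay. Bay: open well 70 x 50 mm inside, 16 mm deep; rim 24 mm above the desk, bevelled 6 mm outward as lead-in; low housing round it 104 x 90 mm. Console 50 to 90 mm behind the point (+x) is 34 mm high; the cord lies flat.
- light_bay (a point): Cordless work light: grey foot, black LED panel tilted between two arms. Fixed. Point: centre of its battery bay's floor, 8 mm above the desk; x along the bay. Bay: open well 70 x 50 mm inside, 16 mm deep; rim 24 mm above the desk, bevelled 6 mm outward as lead-in; low housing round it 104 x 90 mm. The panel stands 80 mm or more behind the point (+x), 140 mm wide, up to 130 mm high.
- printer_bay (a point): Label printer: grey rounded case, black band, paper slot, window over the label roll. Fixed. Point: centre of its battery bay's floor, 8 mm above the desk; x along the bay. Bay: open well 70 x 50 mm inside, 16 mm deep; rim 24 mm above the desk, bevelled 6 mm outward as lead-in; low housing round it 104 x 90 mm. Its case stands 56 to 144 mm behind the point (+x), 116 mm wide, 72 mm high.
- pad: square black ribbed rubber pad, 125 x 125 x 2 mm, lying flat on the desk, fixed, with nothing on it: the free spot. Origin: the centre of its underside; its top is at z = 0.002.
- spool: thread spool, yellow thread on a white core, 27 mm across and 52 mm high, standing loose behind the charger (+x side, 115 to 135 mm from its bay). Origin: the centre of its underside.
- glue: glue stick, white with teal cap, 28 mm across and 86 mm high, standing loose behind the pad (+x side, 115 to 135 mm from its centre). Origin: the centre of its underside.
Not all that is in view belongs to the job. Leave any red look-alike of the part that bears middle_pack_mid alone. Leave any pink look-alike of the part that bears tall_pack_mid alone.

How it is judged:
At the end, for the whole second after the job is handed in: Tall pack in the light's bay, middle pack in the printer's, short pack in the charger's: each within 8 mm of the bay's centre, within 4 mm of fully down, upright (0.1 rad), in line with the bay (0.15 rad, either way round), released; spool and glue stick still stand (horizontal distance between tall_pack_mid and light_bay below 0.008 m and z of tall_pack_mid in the frame of light_bay between 0.038 and 0.046 m and angle between each of tall_pack_mid, middle_pack_mid, short_pack_mid's own z axis and vertical below 0.1 rad and angle between the x axis of tall_pack_mid and the x axis of light_bay, either way round below 0.15 rad and horizontal distance between middle_pack_mid and printer_bay below 0.008 m and z of middle_pack_mid in the frame of printer_bay between 0.029 and 0.037 m and angle between the x axis of middle_pack_mid and the x axis of printer_bay, either way round below 0.15 rad and horizontal distance between short_pack_mid and charger_bay below 0.008 m and z of short_pack_mid in the frame of charger_bay between 0.021 and 0.029 m and angle between the x axis of short_pack_mid and the x axis of charger_bay, either way round below 0.15 rad and angle between each of spool, glue's own z axis and vertical below 0.3 rad); the robot touches nothing.
It fails at once if a battery pack fell over (angle between any of tall_pack_mid, middle_pack_mid, short_pack_mid's own z axis and vertical above 1 rad).
It fails at once if the thread spool or the glue stick was knocked over (angle between any of spool, glue's own z axis and vertical above 0.5 rad).
It also fails if it takes over 99 s, if anything falls off the work surface, if the arm or the gripper's body presses on something with over 40 N, if the wrist force passes 120 N, or if a joint passes its speed limit or range.

### The arm

A 6-joint arm with a two-finger parallel gripper is mounted at the origin on a cart in front of the work surface, level with it; the furniture and walls round the work are solid. World frame = base frame: x ahead of the robot, y to its left, z up, the work surface at z = 0. Lengths are in m, angles in rad, forces in N, time in s.
With the tool pointing down it reaches from about 0.375 to 0.975 m from the base axis. Payload 3.8 kg.
Tool frame: the origin (TCP) lies between the finger pads; the fingertips stand 22 mm ahead of it and the grasp point (between the pads) lies 3 mm ahead of it; z points along the fingers, y is the line along which they close (so a half turn about z gives the same grasp; the last joint's range is limited). The gripper opens to 88 mm and grips with 3 to 60 N. Pads are 18 mm wide; open, the fingers measure 123 mm over their backs; the gripper's body (75 mm by 187 mm) begins 45 mm behind the grasp point.
Start: joints at [1.094, 0.264, 1.604, -0, 1.274, -0.037], TCP at [0.287, 0.611, 0.261] pointing down, gripper open.
Joint ranges: [-2.63, 2.63], [-0.94, 2.18], [0.31, 2.57], [-1.31, 4.45], [0, 2.66], [-2.55, 2.55]. Speed limits (rad/s): [2.57, 2.57, 3.14, 3.14, 3.14, 3.14].

### API

Orientations are given as a rotation vector (axis times angle).
In Python, from cell import robot gives the robot as it stands.
- The arm moves only by the shell command python3 -m crank 'ROWS' [FORCE]. ROWS is text: rows parted by semicolons, each of 7 numbers parted by spaces: the shift along the tool's x, y, z in cm, then the turn, a rotation vector about the tool's x, y, z in rad, then the closure in counts, from 0 (fully open) to 255 (shut). In form: x y z ax ay az gripper; .... A call has exactly 10 rows; each row is the pose to reach, as a shift and turn from the pose commanded when the call began, along the tool's axes at that moment; what a row does not reach only later rows make up. A row lasts 1/10 s, in which the tool goes at most 50 mm and 8.59 degrees, less where a joint would pass 70% of its speed; a pose out of reach is approached as far as the arm can. A call with a gripper value outside its range is refused whole. The fingers move at their own pace and stop on an object; FORCE is the grip in N (left out, the last holds). Time passes only in rows, so rows that repeat a pose let the fingers close, or fill a call up. It gives the time, the measured TCP pose, the force, the opening and the grip force at its end, in the units of the state.
- robot.state(): the state, without advancing time (a new reading comes with each control period).
- robot.grab_frame(name): name is "side" or "top"; returns the picture (480x640x3 uint8, red, green, blue); there is no depth.
- robot.camera_model(name): a dict with "intrinsics" (3x3 intrinsics, pixels), "k1" (the pictures are not rectified: a ray, as slopes to the right and down, at radius r is drawn at 1 + k1 r^2 times it, then the intrinsics apply), "pose" (4x4, takes a point from camera to world coordinates). Camera axes: x right, y down, z forward; pixel columns grow to the right and rows downward; lengths in m; the calibration is good to about 2 mm. A picture is of the moment at which its call begins. camera_model takes no time and is no camera call.
- robot.job_done(): hands the job in; it is judged then, once.
The state is a dict: "t": time; "q": joint angles; "dq": joint speeds; "joint_torque": joint torques, N m; "tool_pos": TCP position; "tcp_rot": TCP orientation; "contact_force": force on the tool from outside, world axes, zero at the start; "torque": the same for the moment, N m; "finger_gap": opening from 0.0 (shut) to 1.0 (fully open); "grip_force": force on a finger pad.
Only numpy, scipy, OpenCV 4.12 (cv2) and the standard library are available. Lean on these libraries where they do the work, as an engineer would, in place of code of your own. Each camera call takes 0.05 s, during which the arm holds its last target. There are 200 camera calls.

## Working session

There is one attempt and no reset: what is moved stays moved. The work goes in short steps, Python scripts to look and compute and a shell command to move; the robot and the scene stay as the last step left them, time stands still between calls to the robot, and variables do not carry over. Pictures are saved under pics/ and viewed, at most 14 in all, crops included, and the job is handed in when it is done.

```bash
ls; mkdir -p pics; python3 - <<'E'
from cell import robot
import cv2,numpy as np
for n in("side","top"):
    cv2.imwrite(f"pics/{n}0.png",robot.grab_frame(n)[:,:,::-1]); m=robot.camera_model(n); print(n,np.round(m["intrinsics"],1).tolist(),m["k1"],np.round(m["pose"],3).tolist())
s=robot.state();print(s["t"],s["tool_pos"],s["tcp_rot"],s["finger_gap"])
E
```

```text
pics
side [[572.1, 0.0, 315.2], [0.0, 572.1, 239.8], [0.0, 0.0, 1.0]] -0.12707165077318253 [[0.974, -0.106, 0.199, 0.323], [-0.225, -0.535, 0.814, -1.012], [0.02, -0.838, -0.545, 0.756], [0.0, 0.0, 0.0, 1.0]]
top [[481.9, 0.0, 318.8], [0.0, 481.9, 245.9], [0.0, 0.0, 1.0]] -0.11217872659531627 [[-0.02, -0.992, 0.128, 0.409], [-1.0, 0.019, -0.012, -0.005], [0.01, -0.129, -0.992, 1.097], [0.0, 0.0, 0.0, 1.0]]
0.1 [0.2871058  0.61025577 0.25951693] [-6.85112855e-01 -3.06546735e+00  3.03901327e-03] 0.9983003399764382
```

View pics/top0.png

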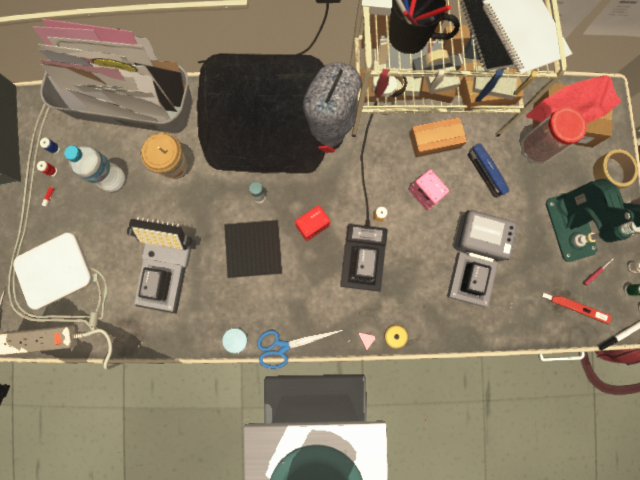

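View pics/side0.png

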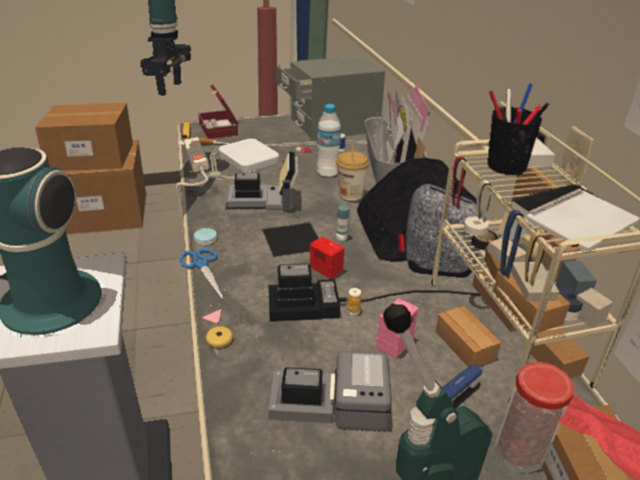

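Top view: light with one pack at (155,285), clear pad at (253,248), charger with a pack at (365,265), printer with a pack at (478,278), spool at (380,213), glue stick at (258,190). Red block at (313,222) and pink block at (429,189) are the look-alikes, standing free; the black packs in the bays fit the description. I'll confirm these in one enlarged crop.

```bash
python3 - <<'E'
import cv2,numpy as np
t=cv2.imread("pics/top0.png");s=cv2.imread("pics/side0.png")
c=lambda im,x,y:cv2.resize(im[y:y+66,x:x+66],(264,264),interpolation=cv2.INTER_CUBIC)
a=np.hstack([c(t,125,250),c(t,333,232),c(t,446,246)])
b=np.hstack([c(s,220,158),c(s,264,256),c(s,268,356)])
im=cv2.convertScaleAbs(np.vstack([a,b]),alpha=1.8,beta=20)
for k in range(0,792,40):cv2.line(im,(k,0),(k,4),(0,255,255),1)
cv2.imwrite("pics/crop1.png",im)
E
```

```text
(no output)
```

View pics/crop1.png

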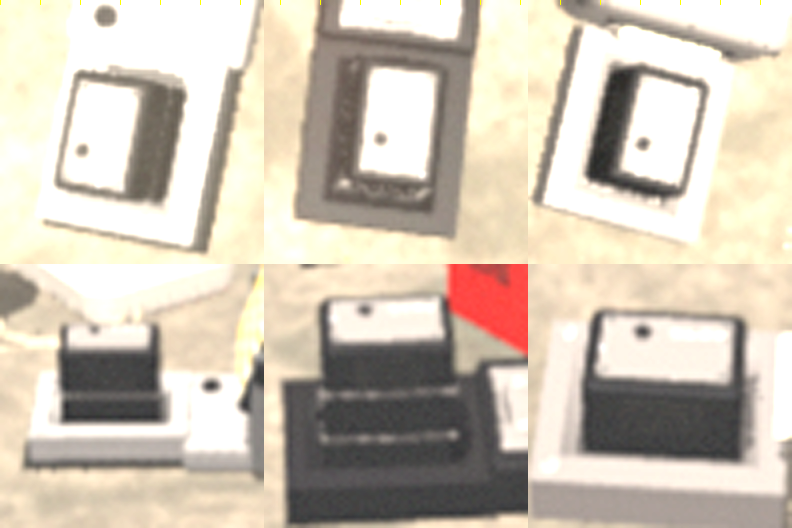

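The crop confirms it: light's pack has one seam (middle), charger's has two (tall), printer's has none (short). Now measure the top plates from both views.

```bash
cat > h.py <<'E'
from cell import robot
import cv2,numpy as np
from scipy.spatial.transform import Rotation as R
def ray(n,px):
    m=robot.camera_model(n);K=np.array(m["intrinsics"]);P=np.array(m["pose"])
    u=cv2.undistortPoints(np.array([[px]],float),K,np.array([m["k1"],0,0,0.]))[0,0]
    return P[:3,3],P[:3,:3]@np.array([u[0],u[1],1.])
def tri(pt,ps):
    o1,d1=ray("top",pt);o2,d2=ray("side",ps)
    a=np.linalg.lstsq(np.c_[d1,-d2],o2-o1,rcond=None)[0]
    p,q=o1+a[0]*d1,o2+a[1]*d2
    return (p+q)/2,np.linalg.norm(p-q)
def atz(n,px,z):
    o,d=ray(n,px);return o+d*(z-o[2])/d[2]
def plate(im,seed,thr,w=45):
    g=cv2.cvtColor(im,cv2.COLOR_BGR2GRAY);x,y=seed;k=4
    c=cv2.resize(g[y-w:y+w,x-w:x+w],None,fx=k,fy=k,interpolation=cv2.INTER_CUBIC)
    b=(c>thr).astype(np.uint8)
    n,l,st,ce=cv2.connectedComponentsWithStats(b,connectivity=4)
    i=l[w*k,w*k]
    cnt=cv2.findContours((l==i).astype(np.uint8),0,2)[0][0]
    cnt=cv2.convexHull(cnt)
    m=cv2.moments(cnt);f=lambda p:(np.array(p)+.5)/k-.5+np.array([x-w,y-w])
    return f((m["m10"]/m["m00"],m["m01"]/m["m00"])),np.array([f(p[0]) for p in cnt]),st[i,4]/k/k
E
python3 - <<'E'
from h import *
t=cv2.imread("pics/top0.png");s=cv2.imread("pics/side0.png")
g=cv2.cvtColor(t,cv2.COLOR_BGR2GRAY);gs=cv2.cvtColor(s,cv2.COLOR_BGR2GRAY)
for nm,a,b in(("mid",(152,280),(248,177)),("tall",(366,262),(293,271)),("short",(481,277),(300,380))):
    print(nm,"grey",g[a[1],a[0]],gs[b[1],b[0]])
    for f in(.6,.7):
        c,h,ar=plate(t,a,f*g[a[1],a[0]],20);c2,h2,ar2=plate(s,b,f*gs[b[1],b[0]],20)
        p,e=tri(c,c2)
        W=np.array([atz("top",q,p[2])[:2] for q in h],np.float32)
        r=cv2.minAreaRect(W*1000);bx=cv2.boxPoints(r);E=[bx[1]-bx[0],bx[2]-bx[1]];E=max(E,key=np.linalg.norm)
        print(f,c.round(1),c2.round(1),ar,ar2,"P",p.round(4),"gap",e.round(4),"size",np.round(r[1],1),"yaw",np.degrees(np.arctan(E[1]/E[0])).round(1))
# pad outline
hs=g[205:295,205:300];b=(cv2.GaussianBlur(hs,(5,5),0)<45).astype(np.uint8)
b=cv2.morphologyEx(b,cv2.MORPH_CLOSE,np.ones((5,5)));n,l,st,ce=cv2.connectedComponentsWithStats(b);i=l[248-205,253-205]
cnt=cv2.findContours((l==i).astype(np.uint8),0,2)[0][0][:,0]+[205,205]
r=cv2.minAreaRect(np.array([atz("top",q,.002)[:2]*1000 for q in cnt.astype(float)],np.float32));print("pad",r)
for n_,px in(("spool",(380,213)),("glue",(258,190))):print(n_,atz("top",px,.05).round(3))
E
```

```text
mid grey 161 129
0.6 [149.7 283.5] [247.5 176.5] 414.625 1114.4375 P [0.4671 0.3476 0.0703] gap 0.0005 size [36.5 56.4] yaw -9.5
0.7 [149.7 283.5] [247.5 176.5] 385.625 1084.375 P [0.4671 0.3476 0.0703] gap 0.0005 size [35.2 55.3] yaw -9.5
tall grey 169 128
0.6 [366.1 262.3] [290.4 266.5] 437.0625 789.6875 P [ 0.4976 -0.1145  0.0993] gap 0.0084 size [35.9 55.6] yaw -8.2
0.7 [366.1 262.3] [290.2 266.5] 408.3125 733.0 P [ 0.4975 -0.1145  0.0993] gap 0.0087 size [34.6 54.5] yaw -8.1
short grey 160 129
0.6 [478.7 278.1] [297.8 376.1] 382.1875 925.125 P [ 0.4612 -0.3656  0.0594] gap 0.0085 size [35.7 56. ] yaw -16.1
0.7 [478.8 278.1] [301.8 376.8] 360.0625 489.375 P [ 0.4646 -0.3667  0.0576] gap 0.0022 size [34.7 55.3] yaw -16.1
pad ((546.7540283203125, 136.43966674804688), (219.34197998046875, 206.22909545898438), 89.02356719970703)
spool [ 0.615 -0.155  0.05 ]
glue [0.673 0.115 0.05 ]
```

```bash
python3 - <<'E'
from h import *
for nm,a,b,z in(("mid",(149.7,283.5),(248.1,176.3),.074),("tall",(366.1,262.3),(294.4,270),.092),("short",(478.75,278.1),(303.6,377),.058)):
    p,e=tri(a,b);print(nm,p.round(4),e.round(4),"known z: top",atz("top",a,z)[:2].round(4),"side",atz("side",b,z)[:2].round(4))
c=[(225,224),(278,221),(281,275),(228,277)]
P=np.array([atz("top",q,.002)[:2] for q in c]);print("pad",P.round(3).tolist(),P.mean(0))
t=cv2.imread("pics/top0.png")
im=np.hstack([cv2.resize(cv2.convertScaleAbs(t[y-36:y+36,x-36:x+36],alpha=1.8,beta=10),(396,396),interpolation=cv2.INTER_CUBIC) for x,y in((253,248),(366,240))])
cv2.imwrite("pics/pad.png",im)
E
```

```text
mid [0.4678 0.3473 0.0709] 0.0011 known z: top [0.4671 0.3463] side [0.4677 0.3411]
tall [ 0.5019 -0.1159  0.0906] 0.0013 known z: top [ 0.5024 -0.1159] side [ 0.5009 -0.1178]
short [ 0.466  -0.3671  0.0568] 0.0008 known z: top [ 0.4656 -0.3667] side [ 0.4662 -0.3682]
pad [[0.606, 0.197], [0.61, 0.074], [0.486, 0.069], [0.483, 0.19]] [0.54627089 0.13249539]
```

View pics/pad.png

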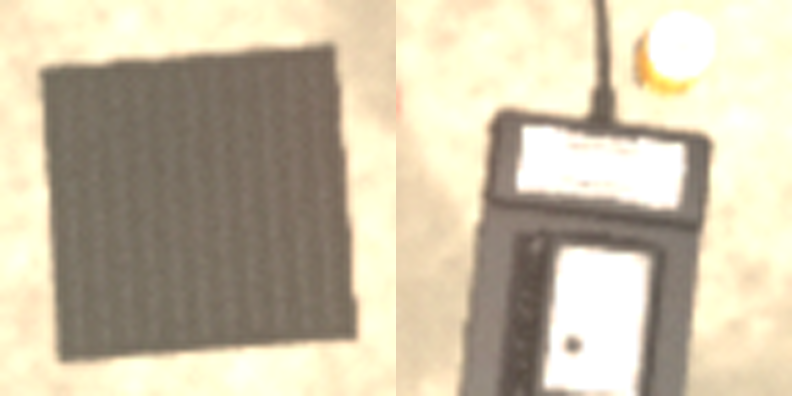

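```bash
cat >> h.py <<'E'
def to(x,y,z,yaw):
    s=robot.state();T=R.from_rotvec(s["tcp_rot"]);a=np.radians(yaw)
    yv=np.array([-np.sin(a),np.cos(a),0]);zv=np.array([0,0,-1.]);G=R.from_matrix(np.c_[np.cross(yv,zv),yv,zv])
    d=T.inv().apply(np.array([x,y,z])-s["tool_pos"])*100;w=(T.inv()*G).as_rotvec()
    print("t",round(s["t"],2),"pos",s["tool_pos"].round(4),"gap",round(s["finger_gap"]*88,1),"F",np.round(s["contact_force"],1),"q6",round(s["q"][5],2))
    print("row",d.round(2),w.round(3))
E
python3 -c "
from h import *
to(.467,.346,.16,-9.5)"; python3 -m crank --help | head -5
```

```text
t 0.1 pos [0.2871 0.6103 0.2595] gap 87.9 F [ 0.4 -0.2  0.7] q6 -0.04
row [-27.53 -16.23   9.98] [-0.002 -0.    -0.274]invalid input at $: expected rows of numbers
```

```bash
python3 -m crank '-27.5 -16.2 6 0 0 -0.274 0; -27.5 -16.2 6 0 0 -0.274 0; -27.5 -16.2 6 0 0 -0.274 0; -27.5 -16.2 6 0 0 -0.274 0; -27.5 -16.2 6 0 0 -0.274 0; -27.5 -16.2 6 0 0 -0.274 0; -27.5 -16.2 6 0 0 -0.274 0; -27.5 -16.2 9 0 0 -0.274 0; -27.5 -16.2 10 0 0 -0.274 0; -27.5 -16.2 10 0 0 -0.274 0' 40; python3 -c "
from h import *
to(.467,.346,.067,-9.5)
cv2.imwrite('pics/t1.png',robot.grab_frame('top')[200:340,80:240,::-1].repeat(4,0).repeat(4,1))"
```

```text
t: 1.1
tool_pos: [0.4655, 0.346, 0.1581]
tcp_rot: [-0.26, -3.126, 0.005]
contact_force: [-1.1, 0.0, -0.2]
finger_gap: 0.996
grip_force: 0.0
t 1.1 pos [0.4655 0.346  0.1581] gap 87.7 F [-1.1  0.  -0.2] q6 -0.81
row [-0.19  0.06  9.11] [-0.004 -0.004 -0.   ]
```

View pics/t1.png

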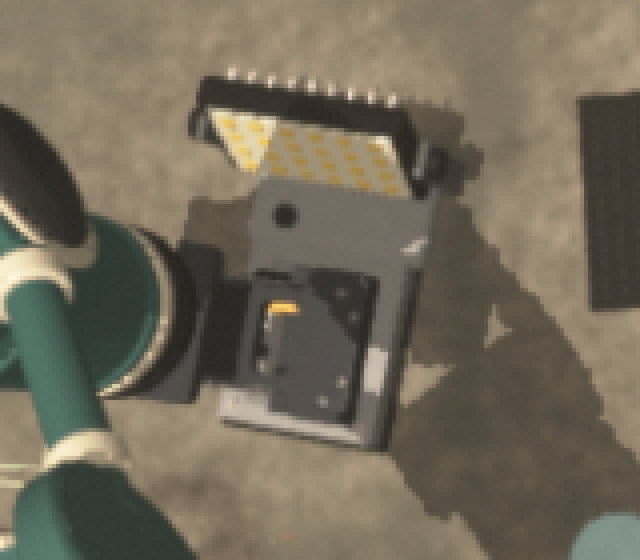

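The hand hovers over the light's bay (pack around crop (300,345)); parallax accounts for its shift to the left. Descending.

```bash
python3 -m crank '-0.2 0.05 2 0 0 0 0; -0.2 0.05 4 0 0 0 0; -0.2 0.05 6 0 0 0 0; -0.2 0.05 7.5 0 0 0 0; -0.2 0.05 8.5 0 0 0 0; -0.2 0.05 9.1 0 0 0 0; -0.2 0.05 9.1 0 0 0 0; -0.2 0.05 9.1 0 0 0 0; -0.2 0.05 9.1 0 0 0 120; -0.2 0.05 9.1 0 0 0 255' 40; python3 -m crank '0 0 0 0 0 0 255; 0 0 0 0 0 0 255; 0 0 0 0 0 0 255; 0 0 0 0 0 0 255; 0 0 0 0 0 0 255; 0 0 0 0 0 0 255; 0 0 0 0 0 0 255; 0 0 0 0 0 0 255; 0 0 0 0 0 0 255; 0 0 0 0 0 0 255' ; python3 -c "
from h import *
to(.467,.346,.067,-9.5);to(.546,.1325,.20,-9.5)
cv2.imwrite('pics/s1.png',robot.grab_frame('side')[110:250,180:340,::-1].repeat(4,0).repeat(4,1))"
```

```text
t: 2.15
tool_pos: [0.4698, 0.3476, 0.0705]
tcp_rot: [0.26, 3.13, 0.001]
contact_force: [1.6, 0.7, -0.3]
finger_gap: 0.841
grip_force: 0.0
t: 3.15
tool_pos: [0.4693, 0.3472, 0.0698]
tcp_rot: [-0.26, -3.131, 0.0]
contact_force: [-0.5, -1.3, 2.1]
finger_gap: 0.518
grip_force: 40.0
t 3.15 pos [0.4693 0.3472 0.0698] gap 45.6 F [-0.5 -1.3  2.1] q6 -0.81
row [ 0.21 -0.16  0.28] [-0.  0.  0.]
t 3.15 pos [0.4693 0.3472 0.0698] gap 45.6 F [-0.5 -1.3  2.1] q6 -0.81
row [-11.11 -19.91 -13.02] [-0.  0.  0.]
```

View pics/s1.png

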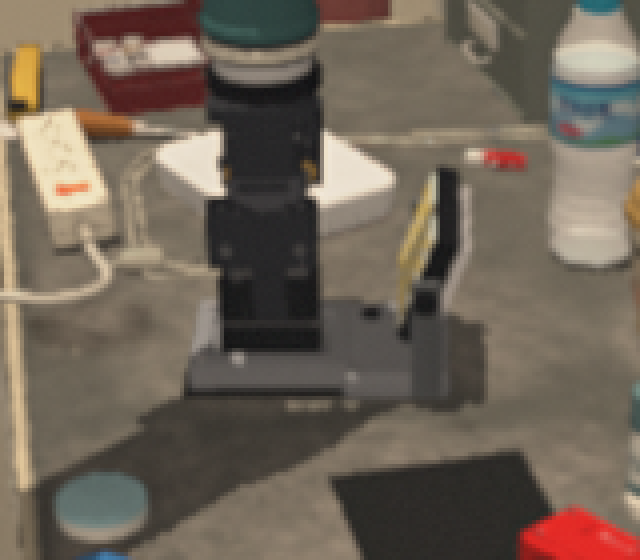

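Gripped (46 mm). Lifting and carrying to the pad.

```bash
python3 -m crank '0 0 -2 0 0 0 255; 0 0 -5 0 0 0 255; 0 0 -8 0 0 0 255; 0 0 -11 0 0 0 255; -1.5 -2.5 -12 0 0 0 255; -3.5 -6 -12 0 0 0 255; -5.5 -10 -12 0 0 0 255; -7.5 -14 -12 0 0 0 255; -9.5 -17.5 -11 0 0 0 255; -10.6 -19.2 -10 0 0 0 255' 40; python3 -m crank '0 0 2 0 0 0 255; 0 0 4 0 0 0 255; 0 0 6 0 0 0 255; 0 0 7 0 0 0 255; 0 0 8 0 0 0 255; 0 0 8.8 0 0 0 255; 0 0 9.3 0 0 0 255; 0 0 9.3 0 0 0 255; 0 0 9.3 0 0 0 255; 0 0 9.3 0 0 0 255'; python3 -c "
from h import *
to(.542,.14,.064,-9.5)"
```

```text
t: 4.2
tool_pos: [0.5425, 0.1375, 0.169]
tcp_rot: [0.263, 3.13, -0.001]
contact_force: [-0.3, -0.1, -2.7]
finger_gap: 0.519
grip_force: 40.0
t: 5.2
tool_pos: [0.5428, 0.1406, 0.0775]
tcp_rot: [0.26, 3.129, 0.001]
contact_force: [-0.4, -0.2, -3.3]
finger_gap: 0.521
grip_force: 40.0
t 5.2 pos [0.5428 0.1406 0.0775] gap 45.9 F [-0.4 -0.2 -3.3] q6 -1.2
row [ 0.07 -0.07  1.35] [0.001 0.001 0.   ]
```

```bash
python3 -m crank '0 0 0.5 0 0 0 255; 0 0 0.8 0 0 0 255; 0 0 1.1 0 0 0 255; 0 0 1.25 0 0 0 255; 0 0 1.35 0 0 0 255; 0 0 1.4 0 0 0 255; 0 0 1.4 0 0 0 255; 0 0 1.4 0 0 0 255; 0 0 1.4 0 0 0 255; 0 0 1.4 0 0 0 255'; python3 -c "
from h import *
to(.542,.14,.064,-9.5)"
```

```text
t: 6.2
tool_pos: [0.542, 0.1403, 0.0638]
tcp_rot: [-0.26, -3.13, 0.0]
contact_force: [-3.6, -1.3, 6.9]
finger_gap: 0.52
grip_force: 40.0
t 6.2 pos [0.542  0.1403 0.0638] gap 45.8 F [-3.6 -1.3  6.9] q6 -1.2
row [-0.01 -0.03 -0.02] [-0.    -0.001  0.   ]
```

```bash
python3 -m crank '0 0 0 0 0 0 0; 0 0 0 0 0 0 0; 0 0 0 0 0 0 0; 0 0 0 0 0 0 0; 0 0 0 0 0 0 0; 0 0 -2 0 0 0 0; 0 0 -5 0 0 0 0; 0 0 -8.5 0 0 0 0; 0 0 -12 0 0 0 0; 0 -2 -12 0 0 0 0'; python3 -m crank '-0.2 -5 0 0 0 -0.023 0; -0.2 -10 0 0 0 -0.023 0; -0.2 -15 0 0 0 -0.023 0; -0.2 -19 0 0 0 -0.023 0; -0.2 -22 0 0 0 -0.023 0; -0.2 -24 0 0 0 -0.023 0; -0.2 -24 0 0 0 -0.023 0; -0.2 -24 0 0 0 -0.023 0; -0.2 -24 0 0 0 -0.023 0; -0.2 -24 0 0 0 -0.023 0';  python3 -c "
from h import *
to(.5015,-.1165,.085,-8.2)
im=np.vstack([robot.grab_frame('top')[180:340,200:440,::-1].repeat(2,0).repeat(2,1),robot.grab_frame('side')[180:340,220:460,::-1].repeat(2,0).repeat(2,1)])
cv2.imwrite('pics/b2.png',cv2.resize(im[:560],None,fx=1,fy=1))"
```

```text
t: 7.2
tool_pos: [0.543, 0.1226, 0.189]
tcp_rot: [0.256, 3.12, 0.006]
contact_force: [1.1, -0.1, -0.0]
finger_gap: 1.0
grip_force: 0.0
t: 8.2
tool_pos: [0.5014, -0.1154, 0.1827]
tcp_rot: [-0.222, -3.134, -0.0]
contact_force: [-0.5, 1.2, 0.3]
finger_gap: 0.998
grip_force: 0.0
t 8.2 pos [ 0.5014 -0.1154  0.1827] gap 87.8 F [-0.5  1.2  0.3] q6 -1.7
row [-0.03 -0.11  9.77] [ 0.    -0.     0.002]
```

View pics/b2.png

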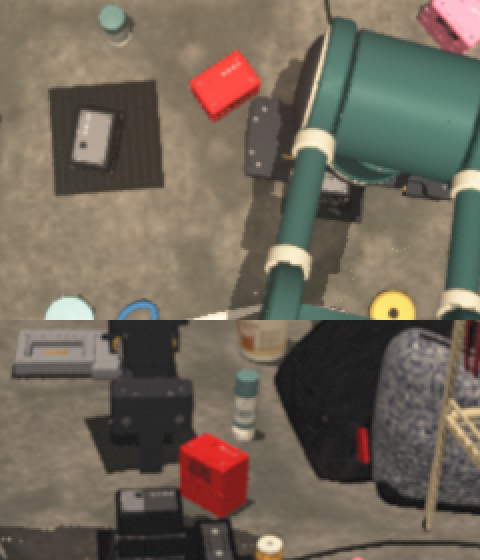

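Middle pack stands upright on the pad (top plate ≈ full-image (248,249)); the hand is above the tall pack. Descending and gripping.

```bash
python3 -m crank '0 -0.1 2 0 0 0 0; 0 -0.1 4 0 0 0 0; 0 -0.1 6 0 0 0 0; 0 -0.1 7.5 0 0 0 0; 0 -0.1 8.8 0 0 0 0; 0 -0.1 9.7 0 0 0 0; 0 -0.1 9.7 0 0 0 0; 0 -0.1 9.7 0 0 0 0; 0 -0.1 9.7 0 0 0 120; 0 -0.1 9.7 0 0 0 255' 45; python3 -m crank '0 0 0 0 0 0 255; 0 0 0 0 0 0 255; 0 0 0 0 0 0 255; 0 0 0 0 0 0 255; 0 0 0 0 0 0 255; 0 0 0 0 0 0 255; 0 0 0 0 0 0 255; 0 0 0 0 0 0 255; 0 0 0 0 0 0 255; 0 0 0 0 0 0 255' ; python3 -c "
from h import *
to(.469,.347,.085,-9.5)"
```

```text
t: 9.3
tool_pos: [0.5018, -0.1176, 0.0866]
tcp_rot: [0.224, 3.132, -0.001]
contact_force: [-0.6, -0.1, 0.1]
finger_gap: 0.841
grip_force: 0.0
t: 10.3
tool_pos: [0.5013, -0.1172, 0.0859]
tcp_rot: [0.224, 3.133, 0.0]
contact_force: [-0.6, 3.3, 3.1]
finger_gap: 0.517
grip_force: 44.9
t 10.3 pos [ 0.5013 -0.1172  0.0859] gap 45.5 F [-0.6  3.3  3.1] q6 -1.71
row [ 9.8  45.49  0.1 ] [0.    0.    0.023]
```

```bash
python3 -m crank '0 0 -2 0 0 0 255; 0 0 -5 0 0 0 255; 0 0 -8.5 0 0 0 255; 0 0 -12 0 0 0 255; 0.5 2.5 -13 0 0 0 255; 1.2 6 -13 0 0 0 255; 2.2 10 -13 0 0 0 255; 3.2 14.5 -13 0 0 0.01 255; 4.2 19 -13 0 0 0.02 255; 5.2 23.5 -13 0 0 0.023 255' 45; python3 -m crank '1 4.5 0 0 0 0 255; 2 9 0 0 0 0 255; 3 13 0 0 0 0 255; 4 17 0 0 0 0 255; 4.5 20 0 0 0 0 255; 4.8 21.5 0 0 0 0 255; 4.8 22 0 0 0 0 255; 4.8 22 0 0 0 0 255; 4.8 22 0 0 0 0 255; 4.8 22 0 0 0 0 255'; python3 -c "
from h import *
to(.467,.3475,.120,-9.5)"
```

```text
t: 11.3
tool_pos: [0.4818, 0.1234, 0.2143]
tcp_rot: [-0.261, -3.129, 0.003]
contact_force: [1.3, -0.4, -4.0]
finger_gap: 0.515
grip_force: 44.9
t: 12.3
tool_pos: [0.4722, 0.3461, 0.2156]
tcp_rot: [-0.262, -3.13, 0.001]
contact_force: [0.6, -0.5, -2.6]
finger_gap: 0.515
grip_force: 44.9
t 12.3 pos [0.4722 0.3461 0.2156] gap 45.3 F [ 0.6 -0.5 -2.6] q6 -0.81
row [0.54 0.06 9.56] [-0.001 -0.    -0.001]
```

Descend to just above the rim (underside ≈ 42 mm) and correct.

```bash
python3 -m crank '0.5 0.05 2 0 0 0 255; 0.5 0.05 4 0 0 0 255; 0.5 0.05 6 0 0 0 255; 0.5 0.05 7.5 0 0 0 255; 0.5 0.05 8.7 0 0 0 255; 0.5 0.05 9.5 0 0 0 255; 0.5 0.05 9.5 0 0 0 255; 0.5 0.05 9.5 0 0 0 255; 0.5 0.05 9.5 0 0 0 255; 0.5 0.05 9.5 0 0 0 255' 45; python3 -c "
from h import *
to(.467,.3475,.086,-9.5)
im=np.hstack([cv2.resize(robot.grab_frame('top')[235:325,115:195,::-1],(400,450),interpolation=2),cv2.resize(robot.grab_frame('side')[140:230,215:295,::-1],(400,450),interpolation=2)])
cv2.imwrite('pics/c3.png',cv2.convertScaleAbs(im,alpha=1.7,beta=10))"
```

```text
t: 13.3
tool_pos: [0.4677, 0.3494, 0.1217]
tcp_rot: [0.26, 3.129, 0.002]
contact_force: [0.9, 0.4, -3.1]
finger_gap: 0.516
grip_force: 44.9
t 13.3 pos [0.4677 0.3494 0.1217] gap 45.4 F [ 0.9  0.4 -3.1] q6 -0.81
row [ 0.05 -0.2   3.57] [0.001 0.001 0.   ]
```

View pics/c3.png

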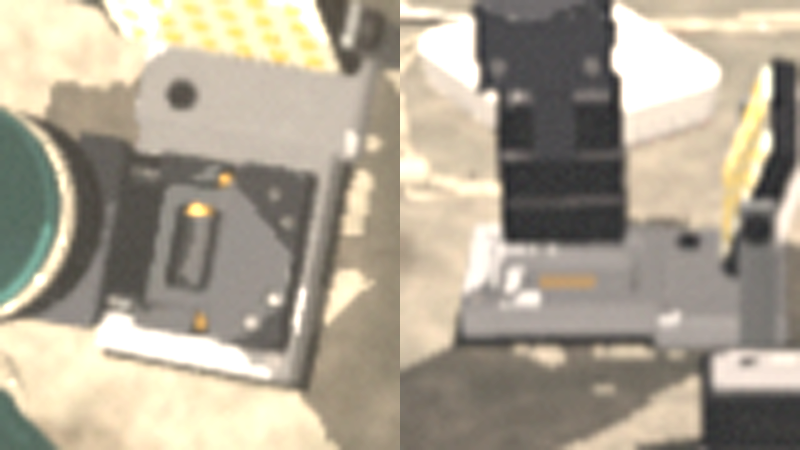

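The pack is above the empty well (contacts visible in the side crop at (565,280)) and square with it. Inserting.

```bash
python3 -m crank '0.05 -0.15 0.5 0 0 0 255; 0.05 -0.2 1 0 0 0 255; 0.05 -0.2 1.4 0 0 0 255; 0.05 -0.2 1.8 0 0 0 255; 0.05 -0.2 2 0 0 0 255; 0.05 -0.2 2.2 0 0 0 255; 0.05 -0.2 2.4 0 0 0 255; 0.05 -0.2 2.6 0 0 0 255; 0.05 -0.2 2.6 0 0 0 255; 0.05 -0.2 2.6 0 0 0 255' 45; python3 -c "
from h import *
to(.467,.3475,.086,-9.5)"
```

```text
t: 14.4
tool_pos: [0.4664, 0.347, 0.0947]
tcp_rot: [0.26, 3.131, 0.0]
contact_force: [0.2, -0.1, -2.6]
finger_gap: 0.518
grip_force: 44.9
t 14.4 pos [0.4664 0.347  0.0947] gap 45.6 F [ 0.2 -0.1 -2.6] q6 -0.81
row [-0.05  0.06  0.87] [0. 0. 0.]
```

```bash
python3 -m crank '0 0 0.3 0 0 0 255; 0 0 0.5 0 0 0 255; 0 0 0.7 0 0 0 255; 0 0 0.85 0 0 0 255; 0 0 0.95 0 0 0 255; 0 0 0.95 0 0 0 255; 0 0 0.95 0 0 0 255; 0 0 0.95 0 0 0 255; 0 0 0.95 0 0 0 255; 0 0 0.95 0 0 0 255' 45; python3 -c "
from h import *
to(.467,.3475,.086,-9.5)"
```

```text
t: 15.4
tool_pos: [0.4664, 0.3471, 0.0859]
tcp_rot: [0.26, 3.131, 0.0]
contact_force: [-2.6, -1.7, 5.5]
finger_gap: 0.52
grip_force: 44.8
t 15.4 pos [0.4664 0.3471 0.0859] gap 45.8 F [-2.6 -1.7  5.5] q6 -0.81
row [-0.05  0.05 -0.01] [0. 0. 0.]
```

```bash
python3 -m crank '0 0 0 0 0 0 0; 0 0 0 0 0 0 0; 0 0 0 0 0 0 0; 0 0 0 0 0 0 0; 0 0 0 0 0 0 0; 0 0 -2 0 0 0 0; 0 0 -5 0 0 0 0; 0 0 -9 0 0 0 0; 0 0 -12 0 0 0 0; 0 -2 -12 0 0 0 0'; python3 -m crank '-0.8 -5 0 0 0 0 0; -1.6 -10 0 0 0 0 0; -2.5 -15 0 0 0 0 0; -3.4 -20 0 0 0 0 0; -4.2 -25 0 0 0 0.02 0; -5 -30 0 0 0 0.04 0; -5.9 -35 0 0 0 0.06 0; -6.7 -40 0 0 0 0.08 0; -7.6 -45 0 0 0 0.1 0; -8.4 -50 0 0 0 0.115 0';  python3 -c "
from h import *
to(.466,-.367,.16,-16.1)"
```

```text
t: 16.4
tool_pos: [0.4664, 0.3303, 0.2111]
tcp_rot: [0.257, 3.122, 0.012]
contact_force: [0.3, -0.4, 0.1]
finger_gap: 1.003
grip_force: 0.0
t: 17.4
tool_pos: [0.4617, -0.1748, 0.2039]
tcp_rot: [-0.441, -3.109, -0.0]
contact_force: [0.5, 0.3, 0.3]
finger_gap: 1.003
grip_force: 0.0
t 17.4 pos [ 0.4617 -0.1748  0.2039] gap 88.3 F [0.5 0.3 0.3] q6 -1.7
row [ -5.77 -18.34   4.38] [ 0.    -0.001 -0.001]
```

```bash
python3 -m crank '-1.5 -4.5 0 0 0 0 0; -3 -9 0 0 0 0 0; -4.3 -13 1 0 0 0 0; -5.2 -16 2 0 0 0 0; -5.6 -17.5 3.5 0 0 0 0; -5.7 -18 5 0 0 0 0; -5.7 -18 6.5 0 0 0 0; -5.7 -18 7 0 0 0 0; -5.7 -18 7 0 0 0 0; -5.7 -18 7 0 0 0 0';  python3 -c "
from h import *
to(.466,-.367,.051,-16.1)
im=np.hstack([cv2.resize(robot.grab_frame('top')[190:320,420:550,::-1],(390,390),interpolation=2),cv2.resize(robot.grab_frame('side')[150:280,180:310,::-1],(390,390),interpolation=2)])
cv2.imwrite('pics/d4.png',cv2.convertScaleAbs(im,alpha=1.5,beta=10))"
```

```text
t: 18.4
tool_pos: [0.4686, -0.3606, 0.1355]
tcp_rot: [0.438, 3.111, -0.0]
contact_force: [0.5, 0.4, 0.3]
finger_gap: 1.001
grip_force: 0.0
t 18.4 pos [ 0.4686 -0.3606  0.1355] gap 88.0 F [0.5 0.4 0.3] q6 -1.99
row [ 0.08 -0.68  8.45] [-0.     0.     0.001]
```

View pics/d4.png

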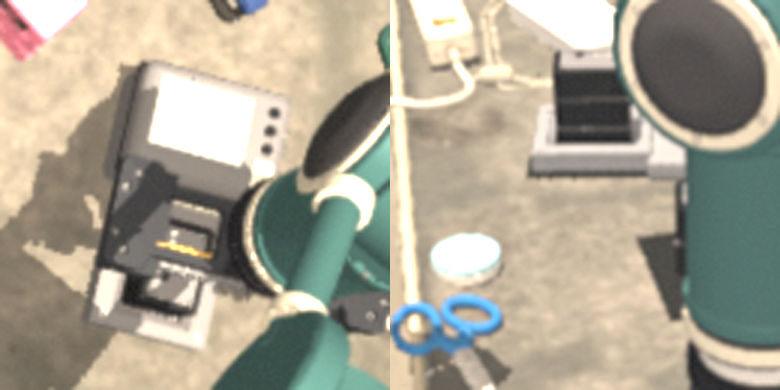

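Tall pack sits upright in the light's bay (right half, (595,95)); hand is above the short pack. Descend and grip.

```bash
python3 -m crank '0.1 -0.5 1.5 0 0 0 0; 0.1 -0.7 3 0 0 0 0; 0.1 -0.7 4.5 0 0 0 0; 0.1 -0.7 6 0 0 0 0; 0.1 -0.7 7.2 0 0 0 0; 0.1 -0.7 8 0 0 0 0; 0.1 -0.7 8.4 0 0 0 0; 0.1 -0.7 8.4 0 0 0 0; 0.1 -0.7 8.4 0 0 0 120; 0.1 -0.7 8.4 0 0 0 255' 40; python3 -m crank '0 0 0 0 0 0 255; 0 0 0 0 0 0 255; 0 0 0 0 0 0 255; 0 0 0 0 0 0 255; 0 0 0 0 0 0 255; 0 0 0 0 0 0 255; 0 0 0 0 0 0 255; 0 0 0 0 0 0 255; 0 0 0 0 0 0 255; 0 0 0 0 0 0 255' ; python3 -c "
from h import *
to(.502,-.1172,.14,-8.2)"
```

```text
t: 19.5
tool_pos: [0.466, -0.3684, 0.0521]
tcp_rot: [0.439, 3.109, -0.001]
contact_force: [0.0, -0.6, -0.5]
finger_gap: 0.846
grip_force: 0.0
t: 20.5
tool_pos: [0.4657, -0.3675, 0.0515]
tcp_rot: [0.44, 3.11, 0.001]
contact_force: [2.2, 4.8, 5.0]
finger_gap: 0.519
grip_force: 40.0
t 20.5 pos [ 0.4657 -0.3675  0.0515] gap 45.7 F [2.2 4.8 5. ] q6 -2.0
row [ 3.45 25.06 -8.83] [ 0.001  0.    -0.138]
```

```bash
python3 -m crank '0 0 -2 0 0 0 255; 0 0 -4.5 0 0 0 255; 0 0 -7 0 0 0 255; 0.3 2.5 -8.8 0 0 -0.03 255; 0.8 6 -8.8 0 0 -0.06 255; 1.4 10 -8.8 0 0 -0.1 255; 2 14.5 -8.8 0 0 -0.138 255; 2.6 18.5 -8.8 0 0 -0.138 255; 3.1 22.5 -8.8 0 0 -0.138 255; 3.4 24.5 -8.8 0 0 -0.138 255' 40; python3 -m crank '0 0.5 1 0 0 0 255; 0 0.5 2 0 0 0 255; 0 0.5 3 0 0 0 255; 0 0.5 4 0 0 0 255; 0 0.5 4.5 0 0 0 255; 0 0.5 5 0 0 0 255; 0 0.5 5 0 0 0 255; 0 0.5 5 0 0 0 255; 0 0.5 5 0 0 0 255; 0 0.5 5 0 0 0 255'; python3 -c "
from h import *
to(.502,-.117,.0515,-8.2)
im=np.hstack([cv2.resize(robot.grab_frame('top')[190:320,300:430,::-1],(390,390),interpolation=2),cv2.resize(robot.grab_frame('side')[240:330,255:345,::-1],(390,390),interpolation=2)])
cv2.imwrite('pics/e5.png',cv2.convertScaleAbs(im,alpha=1.8,beta=15))"
```

```text
t: 21.5
tool_pos: [0.5, -0.121, 0.1384]
tcp_rot: [-0.221, -3.133, 0.001]
contact_force: [-0.2, -0.3, -1.9]
finger_gap: 0.519
grip_force: 40.0
t: 22.5
tool_pos: [0.5018, -0.1182, 0.0898]
tcp_rot: [0.224, 3.133, -0.0]
contact_force: [0.2, 0.2, -1.8]
finger_gap: 0.521
grip_force: 40.0
t 22.5 pos [ 0.5018 -0.1182  0.0898] gap 45.9 F [ 0.2  0.2 -1.8] q6 -1.71
row [0.   0.13 3.83] [-0.     0.001  0.   ]
```

View pics/e5.png

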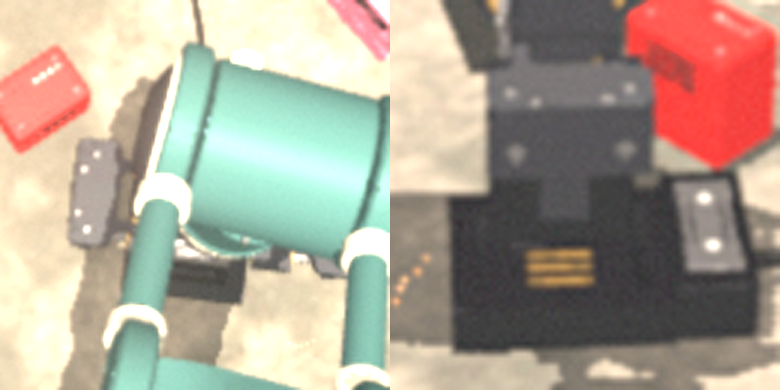

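The short pack hovers over the empty charger well (contacts visible at (560,265) in the side half). Insert.

```bash
python3 -m crank '0 0.1 0.5 0 0 0 255; 0 0.1 1 0 0 0 255; 0 0.1 1.4 0 0 0 255; 0 0.1 1.7 0 0 0 255; 0 0.1 2 0 0 0 255; 0 0.1 2.3 0 0 0 255; 0 0.1 2.6 0 0 0 255; 0 0.1 2.9 0 0 0 255; 0 0.1 2.9 0 0 0 255; 0 0.1 2.9 0 0 0 255' 40; python3 -c "
from h import *
to(.502,-.117,.0515,-8.2)"
```

```text
t: 23.6
tool_pos: [0.5014, -0.1172, 0.0601]
tcp_rot: [-0.224, -3.133, -0.0]
contact_force: [0.4, 0.4, -2.7]
finger_gap: 0.52
grip_force: 40.0
t 23.6 pos [ 0.5014 -0.1172  0.0601] gap 45.8 F [ 0.4  0.4 -2.7] q6 -1.71
row [-0.05  0.02  0.86] [ 0. -0.  0.]
```

```bash
python3 -m crank '0 0 0.3 0 0 0 255; 0 0 0.5 0 0 0 255; 0 0 0.7 0 0 0 255; 0 0 0.85 0 0 0 255; 0 0 0.93 0 0 0 255; 0 0 0.93 0 0 0 255; 0 0 0.93 0 0 0 255; 0 0 0.93 0 0 0 255; 0 0 0.93 0 0 0 255; 0 0 0.93 0 0 0 255' 40; python3 -c "
from h import *
to(.502,-.117,.0515,-8.2)"
```

```text
t: 24.6
tool_pos: [0.5014, -0.1172, 0.0514]
tcp_rot: [-0.224, -3.133, 0.0]
contact_force: [-3.4, 0.7, 5.3]
finger_gap: 0.523
grip_force: 40.0
t 24.6 pos [ 0.5014 -0.1172  0.0514] gap 46.0 F [-3.4  0.7  5.3] q6 -1.71
row [-0.06  0.02 -0.01] [-0. -0.  0.]
```

```bash
python3 -m crank '0 0 0 0 0 0 0; 0 0 0 0 0 0 0; 0 0 0 0 0 0 0; 0 0 0 0 0 0 0; 0 0 0 0 0 0 0; 0 0 -2 0 0 0 0; 0 0 -5 0 0 0 0; 0 0 -8.5 0 0 0 0; 0 0 -11 0 0 0 0; 0 2 -11 0 0 0 0'; python3 -m crank '-0.1 4.5 0 0 0 0.023 0; -0.2 9 0 0 0 0.023 0; -0.2 13.5 0 0 0 0.023 0; -0.3 18 0 0 0 0.023 0; -0.3 21.5 0 0 0 0.023 0; -0.35 23.5 0 0 0 0.023 0; -0.35 24 0 0 0 0.023 0; -0.35 24 0 0 0 0.023 0; -0.35 24 0 0 0 0.023 0; -0.35 24 0 0 0 0.023 0';  python3 -c "
from h import *
to(.542,.1403,.064,-9.5)"
```

```text
t: 25.6
tool_pos: [0.5074, -0.0993, 0.1657]
tcp_rot: [0.227, 3.125, -0.003]
contact_force: [0.2, -0.4, -0.1]
finger_gap: 1.0
grip_force: 0.0
t: 26.6
tool_pos: [0.5418, 0.1385, 0.1608]
tcp_rot: [-0.262, -3.13, 0.001]
contact_force: [0.3, -0.3, 0.8]
finger_gap: 0.999
grip_force: 0.0
t 26.6 pos [0.5418 0.1385 0.1608] gap 88.0 F [ 0.3 -0.3  0.8] q6 -1.2
row [0.01 0.19 9.68] [-0.    -0.    -0.001]
```

```bash
python3 -m crank '0 0.2 2 0 0 0 0; 0 0.2 4 0 0 0 0; 0 0.2 6 0 0 0 0; 0 0.2 7.5 0 0 0 0; 0 0.2 8.8 0 0 0 0; 0 0.2 9.7 0 0 0 0; 0 0.2 9.7 0 0 0 0; 0 0.2 9.7 0 0 0 0; 0 0.2 9.7 0 0 0 120; 0 0.2 9.7 0 0 0 255' 40; python3 -m crank '0 0 0 0 0 0 255; 0 0 0 0 0 0 255; 0 0 0 0 0 0 255; 0 0 0 0 0 0 255; 0 0 0 0 0 0 255; 0 0 0 0 0 0 255; 0 0 0 0 0 0 255; 0 0 0 0 0 0 255; 0 0 0 0 0 0 255; 0 0 0 0 0 0 255' ; python3 -c "
from h import *
to(.4675,-.368,.17,-16.1)"
```

```text
t: 27.6
tool_pos: [0.543, 0.1419, 0.0648]
tcp_rot: [0.26, 3.129, 0.001]
contact_force: [-0.3, 0.6, 0.3]
finger_gap: 0.844
grip_force: 0.0
t: 28.6
tool_pos: [0.5423, 0.1416, 0.0641]
tcp_rot: [0.26, 3.131, -0.0]
contact_force: [-1.0, -1.0, 2.2]
finger_gap: 0.519
grip_force: 40.0
t 28.6 pos [0.5423 0.1416 0.0641] gap 45.6 F [-1.  -1.   2.2] q6 -1.19
row [ -1.03 -51.5  -10.59] [-0.     0.     0.115]
```

```bash
python3 -m crank '0 0 -2 0 0 0 255; 0 0 -5 0 0 0 255; 0 0 -8.5 0 0 0 255; 0 0 -11 0 0 0 255; 0 -2.5 -12 0 0 0 255; -0.1 -6 -12 0 0 0 255; -0.2 -10 -12 0 0 0 255; -0.3 -14.5 -12 0 0 0 255; -0.4 -19 -12 0 0 0.02 255; -0.5 -23.5 -12 0 0 0.04 255' 40; python3 -m crank '-0.1 -4.5 0 0 0 0.02 255; -0.2 -9 0 0 0 0.04 255; -0.3 -13.5 0 0 0 0.06 255; -0.4 -18 0 0 0 0.075 255; -0.4 -22 0 0 0 0.075 255; -0.5 -25 0 0 0 0.075 255; -0.5 -27 0 0 0 0.075 255; -0.5 -28 0 0 0 0.075 255; -0.5 -28 0 0 0 0.075 255; -0.5 -28 0 0 0 0.075 255'; python3 -c "
from h import *
to(.467,-.368,.105,-16.1)"
```

```text
t: 29.6
tool_pos: [0.5073, -0.092, 0.1828]
tcp_rot: [-0.323, -3.124, -0.001]
contact_force: [1.0, -0.1, -3.8]
finger_gap: 0.515
grip_force: 40.0
t: 30.6
tool_pos: [0.456, -0.365, 0.1831]
tcp_rot: [-0.44, -3.11, -0.002]
contact_force: [-0.6, 0.8, -3.0]
finger_gap: 0.516
grip_force: 40.0
t 30.6 pos [ 0.456  -0.365   0.1831] gap 45.4 F [-0.6  0.8 -3. ] q6 -2.01
row [-1.15  0.    7.81] [ 0.001 -0.001  0.   ]
```

```bash
python3 -m crank '-0.5 0 1.5 0 0 0 255; -1.1 0 3 0 0 0 255; -1.1 0 4.5 0 0 0 255; -1.1 0 6 0 0 0 255; -1.1 0 7 0 0 0 255; -1.1 0 7.7 0 0 0 255; -1.1 0 7.7 0 0 0 255; -1.1 0 7.7 0 0 0 255; -1.1 0 7.7 0 0 0 255; -1.1 0 7.7 0 0 0 255' 40; python3 -c "
from h import *
to(.467,-.368,.070,-16.1)
im=np.hstack([cv2.resize(robot.grab_frame('top')[230:320,435:525,::-1],(390,390),interpolation=2),cv2.resize(robot.grab_frame('side')[340:430,255:345,::-1],(390,390),interpolation=2)])
cv2.imwrite('pics/f6.png',cv2.convertScaleAbs(im,alpha=1.8,beta=15))"
```

```text
t: 31.6
tool_pos: [0.4671, -0.3696, 0.1079]
tcp_rot: [0.44, 3.109, -0.001]
contact_force: [0.8, 0.6, -3.7]
finger_gap: 0.517
grip_force: 40.0
t 31.6 pos [ 0.4671 -0.3696  0.1079] gap 45.5 F [ 0.8  0.6 -3.7] q6 -2.0
row [0.06 0.15 3.79] [-0.001  0.002  0.   ]
```

View pics/f6.png

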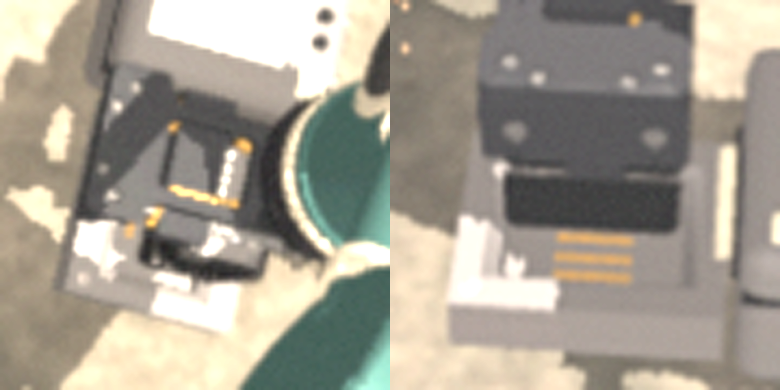

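The middle pack hovers squarely over the printer's well (contacts at (595,258) in the side half). Insert.

```bash
python3 -m crank '0.05 0.15 0.5 0 0 0 255; 0.05 0.15 1 0 0 0 255; 0.05 0.15 1.4 0 0 0 255; 0.05 0.15 1.7 0 0 0 255; 0.05 0.15 2 0 0 0 255; 0.05 0.15 2.3 0 0 0 255; 0.05 0.15 2.6 0 0 0 255; 0.05 0.15 2.8 0 0 0 255; 0.05 0.15 2.8 0 0 0 255; 0.05 0.15 2.8 0 0 0 255' 40; python3 -c "
from h import *
to(.467,-.368,.070,-16.1)"
```

```text
t: 32.7
tool_pos: [0.4666, -0.3676, 0.0789]
tcp_rot: [0.44, 3.111, -0.0]
contact_force: [-0.4, 0.3, -2.9]
finger_gap: 0.516
grip_force: 40.0
t 32.7 pos [ 0.4666 -0.3676  0.0789] gap 45.4 F [-0.4  0.3 -2.9] q6 -2.0
row [-0.05 -0.03  0.89] [-0.  0.  0.]
```

```bash
python3 -m crank '0 0 0.3 0 0 0 255; 0 0 0.5 0 0 0 255; 0 0 0.7 0 0 0 255; 0 0 0.85 0 0 0 255; 0 0 0.95 0 0 0 255; 0 0 0.95 0 0 0 255; 0 0 0.95 0 0 0 255; 0 0 0.95 0 0 0 255; 0 0 0.95 0 0 0 255; 0 0 0.95 0 0 0 255' 40; python3 -c "
from h import *
to(.467,-.368,.070,-16.1)"
```

```text
t: 33.7
tool_pos: [0.4666, -0.3675, 0.0701]
tcp_rot: [0.44, 3.111, -0.0]
contact_force: [-3.4, 2.4, 4.9]
finger_gap: 0.517
grip_force: 40.0
t 33.7 pos [ 0.4666 -0.3675  0.0701] gap 45.5 F [-3.4  2.4  4.9] q6 -2.0
row [-0.05 -0.03  0.01] [-0.  0.  0.]
```

Home with contact. Release, lift, move clear to the right and check.

```bash
python3 -m crank '0 0 0 0 0 0 0; 0 0 0 0 0 0 0; 0 0 0 0 0 0 0; 0 0 0 0 0 0 0; 0 0 0 0 0 0 0; 0 0 -2 0 0 0 0; 0 0 -5 0 0 0 0; 0 0 -9 0 0 0 0; 0 0 -14 0 0 0 0; 0 0 -19 0 0 0 0'; python3 -m crank '0 5 0 0 0 0 0; 0 10 0 0 0 0 0; 0 15 0 0 0 0 0; 0 20 0 0 0 0 0; 0 25 -2 0 0 0 0; 0 30 -4 0 0 0 0; 0 34 -6 0 0 0 0; 0 36 -6 0 0 0 0; 0 36 -6 0 0 0 0; 0 36 -6 0 0 0 0'; python3 -c "
from h import *
cv2.imwrite('pics/z1.png',robot.grab_frame('top')[:,:,::-1])
s=robot.grab_frame('side')[:,:,::-1]
cv2.imwrite('pics/z2.png',cv2.resize(s[150:440,200:420],None,fx=2,fy=2,interpolation=2))"
```

```text
t: 34.7
tool_pos: [0.4661, -0.3671, 0.2605]
tcp_rot: [-0.439, -3.11, -0.001]
contact_force: [0.6, -1.4, -0.3]
finger_gap: 1.0
grip_force: 0.0
t: 35.7
tool_pos: [0.5661, -0.0215, 0.319]
tcp_rot: [-0.437, -3.11, 0.001]
contact_force: [-0.3, -0.1, -0.5]
finger_gap: 1.001
grip_force: 0.0
```

View pics/z1.png

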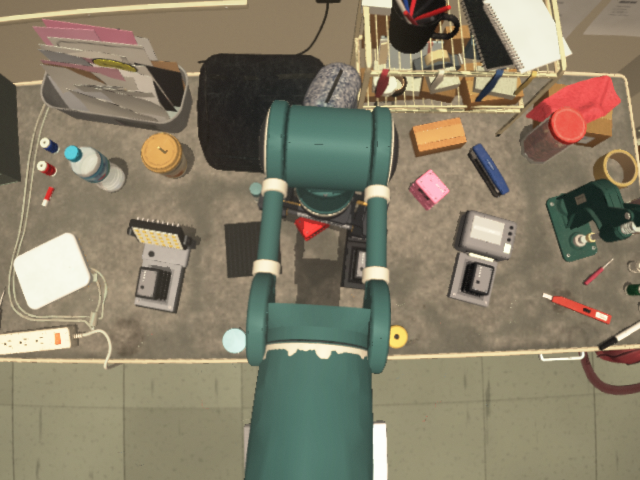

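View pics/z2.png

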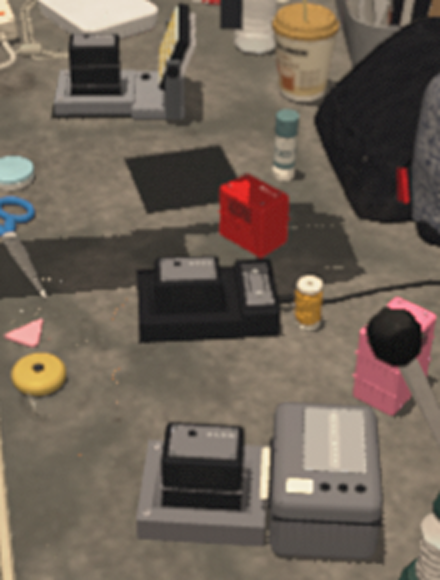

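All three packs sit upright and fully down in their bays (light (95,65), charger (188,280), printer (203,460) in the side crop). The spool and glue stick stand, and the arm is clear. Handing in.

```bash
python3 -c "
from cell import robot
print(robot.job_done())"
```

```text
the job is handed in; nothing more can be done
None
```

I handed the job in at about 36 s with the tall pack in the light, the middle pack in the printer and the short pack in the charger; in the last pictures all three look upright and fully home and the spool and glue stick are still standing, but the hand-in returned no verdict.

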